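Turn the medicine organizer to the short vial

ROBOT

A 7-joint arm with a two-finger parallel gripper is mounted at the origin on the work surface. World frame = base frame: x ahead of the robot, y to its left, z up, the work surface at z = 0. Lengths are in m, angles in rad, forces in N, time in s.
With the tool pointing down it reaches from about 0.425 to 0.925 m from the base axis. Payload 6.8 kg.
Tool frame: the origin (TCP) lies at the centre of the arm's flange, where the gripper is bolted on; the fingertips stand 173 mm ahead of it and the grasp point (between the pads) lies 155 mm ahead of it (r.hold_point_z is the distance from the TCP to the grasp point, in m); z points along the fingers, x is the direction in which the jaws open and shut, and the axes are right-handed (so a half turn about z gives the same grasp; the last joint's range is limited). The gripper opens to 85 mm and grips with 20 to 120 N. Pads are 22 mm wide; open, the fingers measure 114 mm over their backs; the gripper's body (76 mm by 85 mm) begins 54 mm behind the grasp point. The pads swing forward as they close: fully open they stand 13 mm farther back than shut.
Start: joints at [-1.252, 0.477, 0.022, 1.555, -0.011, 1.109, -0.083], TCP at [0.279, 0.614, 0.405] pointing down, gripper open.
Joint ranges: [-2.96, 2.96], [-0.34, 2.1], [-1.41, 1.46], [0.24, 2.44], [-1.37, 4.51], [0.17, 1.92], [-2.96, 2.96]. Speed limits (rad/s): [2.39, 2.39, 3.14, 3.14, 3.14, 3.14, 3.14].

INTERFACE

Orientations are given as a rotation vector (axis times angle).
In Python, from bench import r gives the robot as it stands.
- The arm moves only by the tool apply_moves, never from a script. Its arguments are lists of equal length, an entry for each row: "dp": the shift along the tool's x, y, z scaled (see below), a list of three; "twist": the turn, a rotation vector about the tool's x, y, z scaled (see below), a list of three; "jaw": the closure in counts, from 0 (fully open) to 255 (shut). In form: {"dp": [[x, y, z], ...], "twist": [[rx, ry, rz], ...], "jaw": [jaw, ...]}. A call has 1 to 20 rows; each row shifts and turns the pose as measured when the row begins, along the tool's axes as they then stand; what a row does not reach is not made up. The controller multiplies each number of a shift by 12 cm and each number of a turn by 120 degrees. A row lasts 1/10 s, in which the tool goes at most 50 mm and 8.59 degrees, less where a joint would pass 70% of its speed; a pose out of reach is approached as far as the arm can. A call with a number of a shift or a turn outside -1 to 1 is refused whole. A call with a gripper value outside its range is refused whole. The fingers move at their own pace and stop on an object; "grip_force" is the grip in N (left out, the last holds). Time passes only in rows, so rows that do not move let the fingers close. It gives the time, the measured TCP pose, the force and the opening at its end, in the units of the state.
- r.get_obs(): the state, without advancing time (a new reading comes with each control period).
- r.grab_frame(name): name is "scene" or "top" or "wrist"; returns a dict with "color" (400x640x3 uint8, red, green, blue), "z_map" (400x640 float32, m along the optical axis (not along the pixel's ray), 0 where there is no reading), "intrinsics" (3x3 intrinsics, pixels), "R" (3x3) and "t" (3): a world point X has camera coordinates R X + t; the wrist camera has in their place "hand_eye" (4x4, takes a point from camera to tool coordinates, whose origin is the TCP and whose axes are the tool frame's). Camera axes: x right, y down, z forward; pixel columns grow to the right and rows downward; lengths in m; the calibration is good to about 2 mm. A picture is of the moment at which its call begins: read the wrist's pose just before it.
- r.hand_in(): hands the job in, once; it reports no verdict.
The state is a dict: "clock": time; "joints": joint angles; "qvel": joint speeds; "tau": joint torques, N m; "tcp_pos": TCP position; "orientation": TCP orientation; "contact_force": force on the tool from outside, world axes, zero at the start; "moment": the same for the moment, N m; "grip_width": finger opening in m.
Only numpy, scipy, OpenCV 4.12 (cv2) and the standard library are available. Lean on these libraries where they do the work, as an engineer would, in place of code of your own. Each camera call takes 0.05 s, during which the arm holds its last target.

TASK

Turn the rotating organizer, by pushing its rim or the finger studs on the rim, until the shorter of the two orange pill vials stands at the front, lined up with the black plastic pointer that sticks out from under the turntable. Push gently with the fingers, do not touch, lift or tip any of the containers riding on it, and leave the other things on the tray where they lie. Finish with the hand clear and the organizer at rest.

Things in the scene. Friction and masses are not known exactly. Their poses are not given: they have to be found in the camera images.
- carousel: Foot of the rotating organizer, fixed to the tray, mostly hidden under the turntable. Origin on the turning axis, on the tray floor (6 mm above the work surface); z up. Its own -x axis is the organizer's FRONT: a flat black plastic pointer tongue, 16 mm wide, 8 mm high, sticks out there 45 mm past the turntable's edge and ends in an arrowhead about 163 mm from the axis.
- stud (a point): Top of one of six alike steel finger studs standing on the rim of the turntable, 60 degrees apart, 108 mm from the axis (this is the one 30 degrees counter-clockwise of the turntable's own x axis). Each is 12 mm across and 32 mm high; tops 56 mm above the foot's origin.
- turntable: White plastic disc turning freely both ways on the foot, without stops, 236 mm across, 10 mm thick; origin on the axis at its underside, 14 mm above the foot's origin. About 1 N at the rim turns it; it coasts only a few degrees. Four ring sockets (49 mm outside, walls 8 mm high, 58 mm from the axis, 90 degrees apart) hold upright containers; a post 24 mm across, 22 mm high in the middle.
- short_vial_mid (a point): Centre, half-way up, of the short pill vial: closed orange plastic, narrower white cap (31 mm) and paper band, 38 mm across and 40 mm tall, loose in one of the four sockets. The socket it stands in has the same angle from the axis as the vial. z up.
- tall_vial_mid (a point): Centre of the tall pill vial: like the short one, but 64 mm tall (top 88 mm above the foot's origin). Loose in another socket.
- cream_jar_mid (a point): Centre of the cream jar, white ceramic with an dark steel lid, 37 mm across, 32 mm tall. Loose in another socket.
- dropper_mid (a point): Centre of the dropper bottle, amber glass with a black neck and bulb, 37 mm across, 60 mm tall. Loose in another socket.
- short_vial: The short pill vial itself; origin at the centre of its underside.
- tall_vial: The tall pill vial itself; origin at the centre of its underside.
- cream_jar: The cream jar itself; origin at the centre of its underside.
- dropper: The dropper bottle itself; origin at the centre of its underside.
- hair_pick: Black plastic hair pick lying on the tray at the robot's right, 165 mm long, 60 mm wide, 7 mm thick; origin at its cross bar, teeth towards its +x. Bystander.
- nail_file: Folded stainless steel nail file lying on the tray at the robot's left, 87 by 14 mm, 10 mm high; origin at its centre. Bystander.
- ring_dish: White ceramic ring dish on the tray at the robot's left, 72 mm across, 22 mm high; origin at the centre of its underside. Bystander.
There are look-alikes about, which are no part of the job. What is shaped like the short_vial but blue is not meant.

How it is judged:
On the way, in this order (a step that is already met when the one before it is completed fails the run):
1. the fingers push the turntable (contact force between the fingers and turntable above 0.2 N), for 0.05 s.
2. the short vial comes into line with the pointer (y of short_vial_mid in the frame of carousel between -0.01 and 0.01 m and x of short_vial_mid in the frame of carousel below -0.045 m), for 0.1 s.
At the end, for the whole second after the job is handed in: The short vial's centre lies within 10 mm of the pointer's centre line, on the pointer's side of the axis; all four containers stand upright in their sockets; the turntable is at rest; hair pick, nail file and ring dish are within 20 mm of where they were (all of step 2 and angle between each of short_vial_mid, tall_vial_mid, cream_jar_mid, dropper_mid's own z axis and vertical below 0.15 rad and horizontal distance between each of short_vial_mid, tall_vial_mid, cream_jar_mid, dropper_mid and carousel below 0.07 m and height (world z) of short_vial_mid below 0.056 m and height (world z) of tall_vial_mid below 0.068 m and height (world z) of cream_jar_mid below 0.052 m and height (world z) of dropper_mid below 0.066 m and angular speed of turntable below 0.03 rad/s and distance of each of hair_pick, nail_file, ring_dish from where it was at the start of the episode below 0.02 m); the robot touches nothing.
It fails at once if a vial, the jar or the dropper bottle on the carousel is touched by the robot (contact force between any of the fingers, the arm and short_vial above 0.5 N or contact force between any of the fingers, the arm and tall_vial above 0.5 N or contact force between any of the fingers, the arm and cream_jar above 0.5 N or contact force between any of the fingers, the arm and dropper above 0.5 N).
It fails at once if something on the carousel is lifted, or tips over (height (world z) of short_vial_mid above 0.062 m or angle between any of short_vial_mid, tall_vial_mid, cream_jar_mid, dropper_mid's own z axis and vertical above 0.4 rad or height (world z) of tall_vial_mid above 0.074 m or height (world z) of cream_jar_mid above 0.058 m or height (world z) of dropper_mid above 0.072 m).
It fails at once if the carousel is flung round (faster than 3 rad/s) (angular speed of turntable above 3 rad/s).
It fails at once if the hair pick, nail file or ring dish is shifted by more than 20 mm (distance of any of hair_pick, nail_file, ring_dish from where it was at the start of the episode above 0.02 m).
It also fails if it takes over 58 s, if anything falls off the work surface, if the arm or the gripper's body presses on something with over 40 N, if the wrist force passes 120 N, or if a joint passes its speed limit or range.

## Working session

There is one attempt and no reset: what is moved stays moved. The work goes in short steps, Python scripts to look and compute and a tool call to move; the robot and the scene stay as the last step left them, time stands still between calls to the robot, and variables do not carry over. Pictures are saved under pics/ and viewed, and the job is handed in when it is done.

Besides the shell and the picture viewer there is one more tool, called after ">>>" as name(argument=value, ...), one argument or row to a line, values as JSON. apply_moves: Moves the arm, as the interface text tells. Shifts and turns lie within -1 to 1; 1 stands for 12 cm of shift or 120 degrees of turn. Its arguments: {"type":"object","properties":{"dp":{"type":"array"},"twist":{"type":"array"},"jaw":{"type":"array"},"grip_force":{"type":"number"}},"required":["dp","twist","jaw"]}

```bash
mkdir -p pics; python3 - <<'E'
from bench import r
import cv2,numpy as np
o=r.get_obs();print({k:np.round(v,3) for k,v in o.items()})
for n in ["scene","top"]:
    f=r.grab_frame(n);cv2.imwrite(f"pics/{n}0.png",f["color"][:,:,::-1]);np.savez(f"{n}0.npz",**f)
E
```

```text
{'clock': np.float64(0.0), 'joints': array([-1.252,  0.478,  0.022,  1.556, -0.011,  1.109, -0.083]), 'qvel': array([ 0.001,  0.001,  0.002,  0.001,  0.   , -0.001, -0.001]), 'tau': array([-1.0000e-03, -5.9647e+01,  1.6080e+00, -2.8119e+01,  1.2000e-02,
        1.0000e-02,  0.0000e+00]), 'tcp_pos': array([0.279, 0.614, 0.404]), 'orientation': array([ 2.641e+00,  1.700e+00, -2.000e-03]), 'contact_force': array([-0.372, -0.2  , -0.81 ]), 'moment': array([-0.013, -0.015,  0.018]), 'grip_width': np.float64(0.085)}
```

View pics/scene0.png

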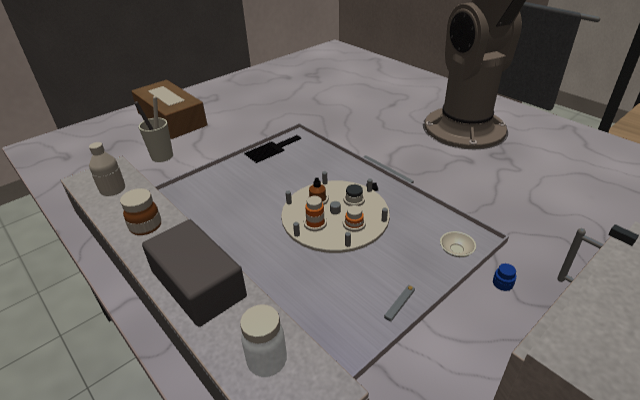

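View pics/top0.png

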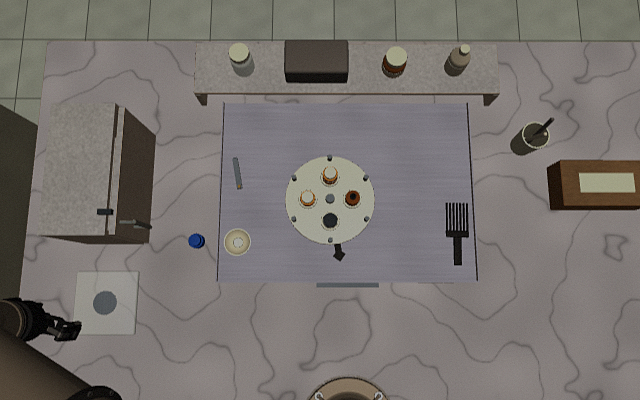

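The scene view shows orange vials at about (315,212), looking taller, and (354,217), looking shorter. The top view shows them at (330,175) and (307,198), with the pointer near (339,253). Look-alikes are the big orange vial on the shelf at (395,60) in the top view and the blue one at (197,240). I'll measure and crop next.

```bash
cat > h.py <<'E'
import numpy as np
def ray(f,u,v,z):
    K,R,t=f["intrinsics"],f["R"],f["t"]
    C=-R.T@t; d=R.T@np.linalg.inv(K)@np.array([u,v,1.]); return C+d*(z-C[2])/d[2]
def cloud(f):
    K,R,t=f["intrinsics"],f["R"],f["t"]; D=f["z_map"]
    v,u=np.mgrid[:D.shape[0],:D.shape[1]]
    p=np.stack([(u-K[0,2])/K[0,0]*D,(v-K[1,2])/K[1,1]*D,D],-1)
    return (p-t)@R
E
python3 - <<'E'
import cv2,numpy as np
from h import *
T=np.load("top0.npz");S=np.load("scene0.npz")
P=cloud(T);print("C",-T["R"].T@T["t"])
c=T["color"].astype(int)
# turntable: plane z ~0.030
z=P[...,2]
m=((z>0.024)&(z<0.036)).astype(np.uint8); m[:150]=0;m[250:]=0;m[:,:275]=0;m[:,385:]=0
m=cv2.morphologyEx(m,cv2.MORPH_OPEN,np.ones((3,3)))
cs,_=cv2.findContours(m,0,1);k=max(cs,key=cv2.contourArea);(e,ax,an)=cv2.fitEllipse(cv2.convexHull(k));print(e,ax)
print("axis",ray(T,*e,0.030))
for (u,v) in [(330,175),(307,198),(352,198),(330,220),(330,198),(330,158),(295,178),(366,178),(366,219),(330,240),(294,219)]:
    print(u,v,np.round(P[v,u],3))
for (u,v) in [(315,203),(354,212),(318,185),(354,188)]:
    print('S',u,v,np.round(cloud(S)[v,u],3))
dk=((c.sum(-1)<110)).astype(np.uint8)
dk[:244]=0;dk[270:]=0;dk[:,:320]=0;dk[:,360:]=0
ys,xs=np.nonzero(dk);pp=np.array([ray(T,x,y,0.012) for x,y in zip(xs,ys)])
print("pointer",len(xs),pp.mean(0),xs.min(),xs.max(),ys.min(),ys.max())
mm=cv2.resize(T["color"][140:275,270:390,::-1],None,fx=4.4,fy=4.4,interpolation=cv2.INTER_CUBIC);cv2.imwrite("pics/tc.png",mm)
mm=cv2.resize(S["color"][160:260,265:405,::-1],None,fx=5,fy=5,interpolation=cv2.INTER_CUBIC);cv2.imwrite("pics/sc.png",mm)
E
```

```text
C [0.34370997 0.06666767 1.30262911]
(329.4841613769531, 200.35618591308594) (87.7988052368164, 89.22032928466797)
axis [0.56106479 0.04622144 0.03      ]
330 175 [0.615 0.046 0.092]
307 198 [0.56  0.104 0.072]
352 198 [ 0.559 -0.01   0.077]
330 220 [0.505 0.046 0.058]
330 198 [0.563 0.045 0.054]
330 158 [0.667 0.045 0.061]
295 178 [0.614 0.135 0.064]
366 178 [ 0.613 -0.047  0.065]
366 219 [ 0.507 -0.046  0.064]
330 240 [0.454 0.046 0.061]
294 219 [0.507 0.137 0.064]
S 315 203 [0.629 0.056 0.096]
S 354 212 [0.571 0.108 0.071]
S 318 185 [ 0.568 -0.006  0.077]
S 354 188 [0.504 0.042 0.062]
pointer 112 [0.42758965 0.02370461 0.012     ] 334 344 244 260
```

View pics/tc.png

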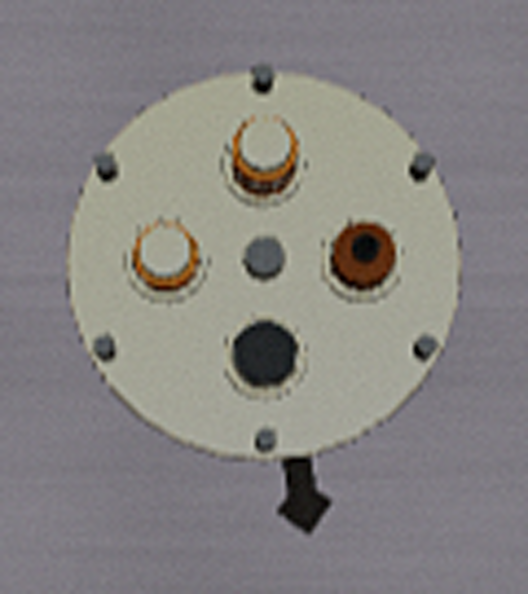

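View pics/sc.png

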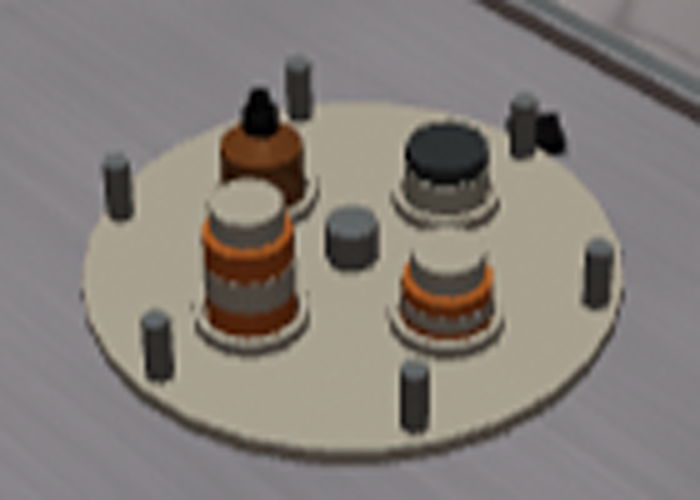

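Crops confirm the choice. The short vial is the orange one on the robot's left (scene crop lower right, world 0.560, 0.104, top z 0.072). The tall one is on the far side (top z 0.092). Rejected are the shelf vial (top 395,60) and the blue one (197,240). The pointer lies at about 189°, so the turn needed is about +99°. I'll push the 60° stud counter-clockwise with closed fingers, moving above the gap first.

>>> apply_moves(
  dp=[
    [-0.18,0.327,0],
    [-0.18,0.327,0],
    [-0.18,0.327,0],
    [-0.18,0.327,0],
    [-0.18,0.327,0],
    [-0.18,0.327,0],
    [-0.18,0.327,0],
    [-0.18,0.327,0],
    [-0.18,0.327,0],
    [-0.18,0.327,0],
    [-0.18,0.327,0],
    [-0.18,0.327,0],
    [-0.18,0.327,0],
    [-0.18,0.327,0],
  ],
  twist=[
    [0,0,0],
    [0,0,0],
    [0,0,0],
    [0,0,0],
    [0,0,0],
    [0,0,0],
    [0,0,0],
    [0,0,0],
    [0,0,0],
    [0,0,0],
    [0,0,0],
    [0,0,0],
    [0,0,0],
    [0,0,0],
  ],
  jaw=[255,255,255,255,255,255,255,255,255,255,255,255,255,255],
)

```text
clock: 1.5
tcp_pos: [0.6634, 0.1016, 0.3963]
orientation: [-2.624, -1.722, 0.018]
contact_force: [0.4, 0.3, 0.0]
grip_width: -0.0001
```

>>> apply_moves(
  dp=[
    [0,0,0],
    [0,0,0],
    [0,0,0],
    [0,0,0],
    [0,0,0],
    [0,0,0],
    [0,0,0],
    [0,0,0],
    [0,0,0],
    [0,0,0],
    [0,0,0],
    [0,0,0],
    [0,0,0],
    [0,0,0],
    [0,0,0],
    [0,0,0],
  ],
  twist=[
    [0,0,0.065],
    [0,0,0.065],
    [0,0,0.065],
    [0,0,0.065],
    [0,0,0.065],
    [0,0,0.065],
    [0,0,0.065],
    [0,0,0.065],
    [0,0,0.065],
    [0,0,0.065],
    [0,0,0.065],
    [0,0,0.065],
    [0,0,0.065],
    [0,0,0.065],
    [0,0,0.065],
    [0,0,0.065],
  ],
  jaw=[255,255,255,255,255,255,255,255,255,255,255,255,255,255,255,255],
)

```text
clock: 3.1
tcp_pos: [0.6645, 0.09, 0.3874]
orientation: [2.642, -1.656, -0.023]
contact_force: [0.5, -0.5, -0.4]
grip_width: -0.0003
```

```bash
cat >> h.py <<'E'
AX=np.array([0.561,0.046])
def where(o):
    from scipy.spatial.transform import Rotation as Ro
    M=Ro.from_rotvec(o["orientation"]).as_matrix(); p=o["tcp_pos"]; d=p+0.173*M[:,2]
    rel=d[:2]-AX
    print("clk %.2f"%o["clock"],"tcp",np.round(p,4),"tip",np.round(d,4),"tilt",np.round(M[:,2],3),"x az %.1f"%np.degrees(np.arctan2(M[1,0],M[0,0])),
     "r %.4f phi %.1f"%(np.hypot(*rel),np.degrees(np.arctan2(rel[1],rel[0]))),"F",np.round(o["contact_force"],2),"q",np.round(o["joints"],2),"w",o["grip_width"])
    return M,d
E
python3 - <<'E'
from bench import r
from h import *
import cv2
where(r.get_obs())
f=r.grab_frame("top");T=f
cv2.imwrite("pics/t1.png",f["color"][:,:,::-1])
T0=np.load("top0.npz")
print("tip",ray(T0,339.3,261.1,0.014))
E
```

```text
clk 3.10 tcp [0.6645 0.09   0.3874] tip [0.6602 0.0879 0.2145] tilt [-0.025 -0.012 -1.   ] x az -64.2 r 0.1076 phi 22.9 F [ 0.5  -0.54 -0.37] q [-0.73  0.59  0.75  1.61 -0.42  1.14 -0.99] w -0.00027991823003670544
tip [0.40376805 0.02115032 0.014     ]
```

```bash
cat >> h.py <<'E'
def need(o,phi,R,ztip,n=1):
    from scipy.spatial.transform import Rotation as Ro
    M,d=where(o); a=np.radians(phi); xa=a-np.pi/2
    x=np.array([np.cos(xa),np.sin(xa),0]);z=np.array([0,0,-1.]);y=np.cross(z,x)
    G=np.stack([x,y,z],1); tw=Ro.from_matrix(M.T@G).as_rotvec()
    tip=np.array([AX[0]+R*np.cos(a),AX[1]+R*np.sin(a),ztip]); tcp=tip-0.173*z
    print("need dp",np.round(M.T@(tcp-o["tcp_pos"])/0.12/n,3),"tw",np.round(np.degrees(tw)/120/n,4))
E
python3 - <<'E'
from bench import r
from h import *
need(r.get_obs(),33,0.113,0.12,4)
E
```

```text
clk 3.15 tcp [0.6645 0.0903 0.3871] tip [0.6601 0.0882 0.2142] tilt [-0.025 -0.012 -1.   ] x az -64.5 r 0.1077 phi 23.1 F [-0.45  0.12 -1.01] q [-0.73  0.59  0.75  1.61 -0.42  1.14 -1.  ] w -8.82795532071604e-05
need dp [-0.04  -0.005  0.196] tw [ 0.0034  0.0002 -0.0157]
```

View pics/t1.png

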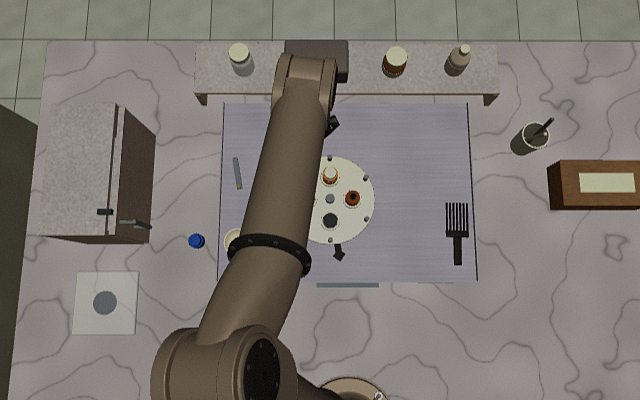

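The top view shows the arm covering the left half of the disc, with the hand at about (330,125). Descend towards the gap.

>>> apply_moves(
  dp=[
    [-0.04,-0.005,0.2],
    [-0.04,-0.005,0.2],
    [-0.04,-0.005,0.2],
    [-0.04,-0.005,0.2],
    [0,0,0],
  ],
  twist=[
    [0.004,0,-0.016],
    [0.004,0,-0.016],
    [0.004,0,-0.016],
    [0.004,0,-0.016],
    [0,0,0],
  ],
  jaw=[255,255,255,255,255],
)

```text
clock: 3.65
tcp_pos: [0.6555, 0.109, 0.2872]
orientation: [-2.772, 1.467, -0.003]
contact_force: [0.1, -0.5, -0.2]
grip_width: -0.0001
```

```bash
python3 - <<'E'
from bench import r
from h import *
import cv2
need(r.get_obs(),33,0.113,0.044,4)
f=r.grab_frame("scene");np.savez("s2.npz",**f)
mm=cv2.resize(f["color"][100:270,220:440,::-1],None,fx=3.4,fy=3.4,interpolation=cv2.INTER_CUBIC);cv2.imwrite("pics/s2.png",mm)
E
```

```text
clk 3.65 tcp [0.6555 0.109  0.2872] tip [0.6562 0.1097 0.1142] tilt [ 0.004  0.004 -1.   ] x az -55.8 r 0.1145 phi 33.8 F [ 0.05 -0.47 -0.18] q [-0.69  0.66  0.64  1.71 -0.48  0.92 -0.83] w -8.548587662597603e-05
need dp [0.003 0.002 0.146] tw [-0.0007  0.0001  0.0025]
```

View pics/s2.png

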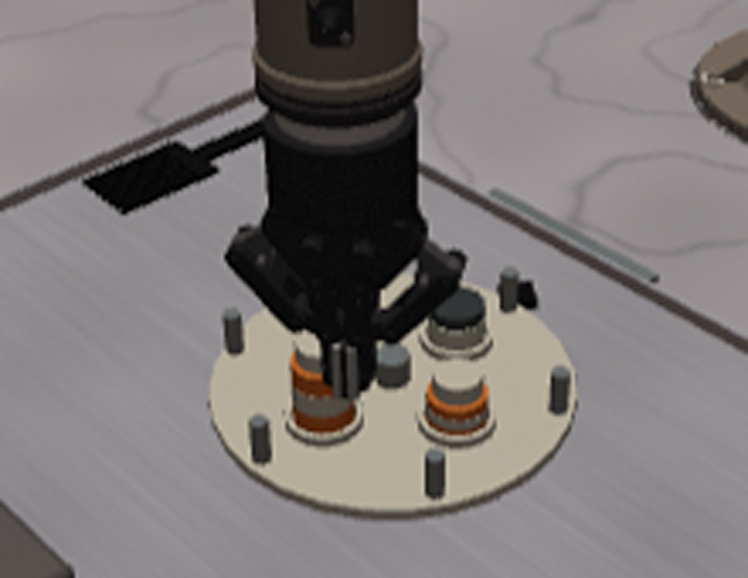

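The fingers hang closed between the two far-left studs (crop 260,440 and 435,475), with the linkage spread along the tangent and the containers clear. Descend to stud height.

>>> apply_moves(
  dp=[
    [0.003,0.002,0.15],
    [0.003,0.002,0.15],
    [0.003,0.002,0.15],
    [0.003,0.002,0.12],
    [0,0,0],
  ],
  twist=[
    [0,0,0],
    [0,0,0],
    [0,0,0],
    [0,0,0],
    [0,0,0],
  ],
  jaw=[255,255,255,255,255],
)

```text
clock: 4.2
tcp_pos: [0.6588, 0.1058, 0.2187]
orientation: [-2.767, 1.469, -0.012]
contact_force: [1.0, -0.4, -1.0]
grip_width: -0.0003
```

```bash
python3 - <<'E'
from bench import r
from h import *
import cv2
need(r.get_obs(),49,0.113,0.044,6)
f=r.grab_frame("scene");np.savez("s3.npz",**f)
mm=cv2.resize(f["color"][100:270,220:440,::-1],None,fx=3.4,fy=3.4,interpolation=cv2.INTER_CUBIC);cv2.imwrite("pics/s3.png",mm)
E
```

```text
clk 4.20 tcp [0.6588 0.1058 0.2187] tip [0.6607 0.1065 0.0457] tilt [ 0.011  0.004 -1.   ] x az -55.9 r 0.1166 phi 31.2 F [ 1.02 -0.36 -0.95] q [-0.65  0.75  0.58  1.74 -0.55  0.81 -0.78] w -0.0002838589602271775
need dp [-0.048  0.007  0.002] tw [-0.0009 -0.0003 -0.0207]
```

View pics/s3.png

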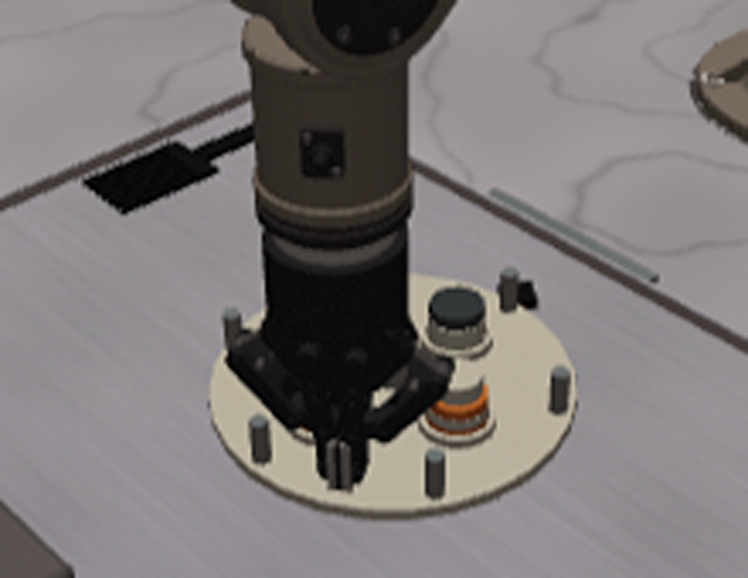

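>>> apply_moves(
  dp=[
    [-0.05,0.008,0.002],
    [-0.05,0.008,0.002],
    [-0.05,0.008,0.002],
    [-0.05,0.008,0.002],
    [-0.05,0.006,0.002],
    [-0.05,0.006,0.002],
    [-0.05,0.003,0],
    [-0.05,0.003,0],
  ],
  twist=[
    [0,0,-0.022],
    [0,0,-0.022],
    [0,0,-0.022],
    [0,0,-0.022],
    [0,0,-0.022],
    [0,0,-0.022],
    [0,0,-0.024],
    [0,0,-0.024],
  ],
  jaw=[255,255,255,255,255,255,255,255],
)

```text
clock: 5.05
tcp_pos: [0.6245, 0.1352, 0.223]
orientation: [-2.997, 0.907, -0.032]
contact_force: [0.6, 0.1, -0.5]
grip_width: 0.0
```

```bash
python3 - <<'E'
from bench import r
from h import *
import cv2
need(r.get_obs(),85,0.113,0.044,10)
f=r.grab_frame("scene")
mm=cv2.resize(f["color"][100:270,220:440,::-1],None,fx=3.4,fy=3.4,interpolation=cv2.INTER_CUBIC);cv2.imwrite("pics/s4.png",mm)
E
```

```text
clk 5.05 tcp [0.6245 0.1352 0.223 ] tip [0.6284 0.1358 0.0501] tilt [ 0.023  0.003 -1.   ] x az -33.7 r 0.1123 phi 53.1 F [ 0.59  0.06 -0.46] q [-0.66  0.68  0.49  1.81 -0.45  0.74 -0.52] w 4.2318816897909753e-05
need dp [-0.048  0.009  0.004] tw [-0.0005 -0.001  -0.0239]
```

View pics/s4.png

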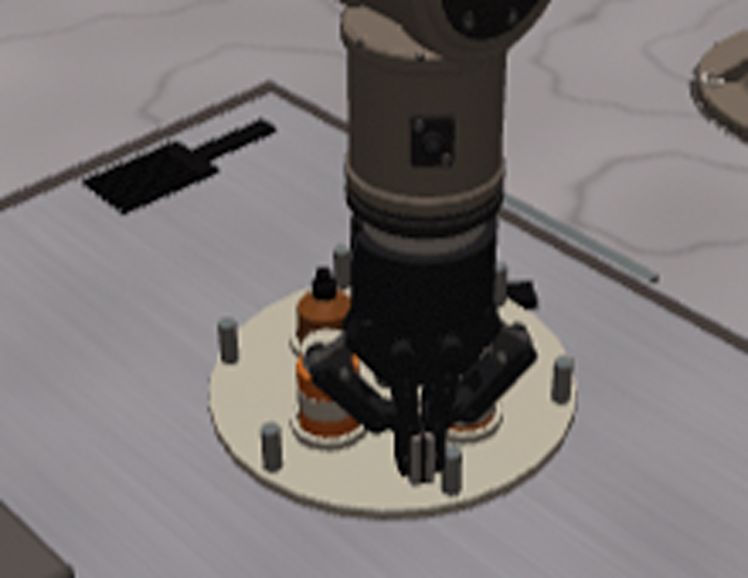

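The stud (crop 452,470) now rides ahead of the finger and the disc is turning. Continue.

>>> apply_moves(
  dp=[
    [-0.048,0.008,0.012],
    [-0.048,0.008,0.012],
    [-0.048,0.008,0.008],
    [-0.048,0.008,0.006],
    [-0.048,0.008,0.006],
    [-0.048,0.007,0.006],
    [-0.048,0.007,0.006],
    [-0.048,0.007,0.006],
    [-0.048,0.007,0.006],
    [-0.048,0.007,0.006],
  ],
  twist=[
    [-0.001,-0.002,-0.024],
    [-0.001,-0.002,-0.024],
    [-0.001,-0.002,-0.024],
    [-0.001,-0.002,-0.024],
    [-0.001,-0.002,-0.024],
    [-0.001,-0.002,-0.024],
    [0,-0.002,-0.024],
    [0,-0.002,-0.024],
    [0,-0.002,-0.024],
    [0,-0.002,-0.024],
  ],
  jaw=[255,255,255,255,255,255,255,255,255,255],
)

```text
clock: 6.1
tcp_pos: [0.574, 0.1476, 0.2222]
orientation: [-3.128, 0.117, 0.002]
contact_force: [0.1, 0.7, -1.3]
grip_width: 0.0001
```

```bash
python3 - <<'E'
from bench import r
from h import *
import cv2
need(r.get_obs(),115,0.113,0.044,10)
f=r.grab_frame("scene")
mm=cv2.resize(f["color"][100:270,220:440,::-1],None,fx=3.4,fy=3.4,interpolation=cv2.INTER_CUBIC);cv2.imwrite("pics/s5.png",mm)
E
```

```text
clk 6.10 tcp [0.574  0.1476 0.2222] tip [0.5738 0.1495 0.0493] tilt [-0.001  0.011 -1.   ] x az -4.3 r 0.1043 phi 82.9 F [ 0.06  0.66 -1.35] q [-0.62  0.6   0.35  1.91 -0.33  0.69 -0.14] w 5.2862966050412113e-05
need dp [-0.051  0.003  0.004] tw [-0.0005 -0.     -0.0244]
```

View pics/s5.png

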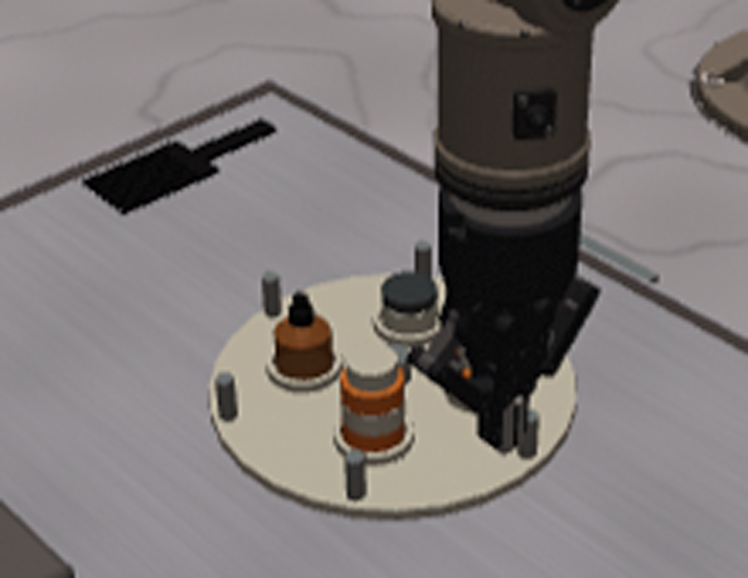

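The disc has turned about 33°, but the finger has drifted inward to r 0.104. I'll bring it back out as I continue.

>>> apply_moves(
  dp=[
    [-0.046,-0.02,0.015],
    [-0.046,-0.02,0.015],
    [-0.048,-0.015,0.012],
    [-0.048,-0.008,0.008],
    [-0.048,-0.002,0.008],
    [-0.048,-0.002,0.008],
  ],
  twist=[
    [-0.001,0,-0.024],
    [-0.001,0,-0.024],
    [-0.001,0,-0.024],
    [-0.001,0,-0.024],
    [-0.001,0,-0.024],
    [-0.001,0,-0.024],
  ],
  jaw=[255,255,255,255,255,255],
)

```text
clock: 6.75
tcp_pos: [0.544, 0.1523, 0.2185]
orientation: [3.12, 0.354, 0.018]
contact_force: [0.3, 0.8, 0.5]
grip_width: 0.0003
```

```bash
python3 - <<'E'
from bench import r
from h import *
need(r.get_obs(),130,0.113,0.044,10)
E
```

```text
clk 6.75 tcp [0.544  0.1523 0.2185] tip [0.546  0.1522 0.0455] tilt [ 0.012 -0.001 -1.   ] x az 12.9 r 0.1073 phi 98.0 F [0.33 0.79 0.49] q [-0.6   0.56  0.28  1.98 -0.24  0.63  0.06] w 0.0002596448382802703
need dp [-0.049  0.006  0.001] tw [ 0.0003 -0.0005 -0.0226]
```

>>> apply_moves(
  dp=[
    [-0.048,-0.012,0.006],
    [-0.048,-0.01,0.006],
    [-0.048,-0.006,0.006],
    [-0.048,-0.002,0.006],
    [-0.048,-0.002,0.006],
    [-0.048,-0.002,0.006],
    [-0.048,0,0.006],
    [-0.048,0,0.006],
    [-0.048,0,0.006],
  ],
  twist=[
    [0,-0.001,-0.024],
    [0,-0.001,-0.024],
    [0,-0.001,-0.024],
    [0,-0.001,-0.024],
    [0,-0.001,-0.024],
    [0,-0.001,-0.024],
    [0,-0.001,-0.024],
    [0,-0.001,-0.024],
    [0,-0.001,-0.024],
  ],
  jaw=[255,255,255,255,255,255,255,255,255],
)

```text
clock: 7.65
tcp_pos: [0.5021, 0.1346, 0.2173]
orientation: [2.956, 1.039, 0.014]
contact_force: [1.5, 0.3, -0.4]
grip_width: 0.0003
```

```bash
python3 - <<'E'
from bench import r
from h import *
import cv2
need(r.get_obs(),142,0.113,0.044,10)
for n in ["scene","top"]:
    f=r.grab_frame(n);np.savez(n+"6.npz",**f)
    c=f["color"][100:270,220:440,::-1] if n=="scene" else f["color"][130:280,240:420,::-1]
    cv2.imwrite(f"pics/{n}6.png",cv2.resize(c,None,fx=3.4,fy=3.4,interpolation=cv2.INTER_CUBIC))
E
```

```text
clk 7.65 tcp [0.5021 0.1346 0.2173] tip [0.504  0.1338 0.0443] tilt [ 0.011 -0.004 -1.   ] x az 38.7 r 0.1047 phi 123.0 F [ 1.46  0.29 -0.38] q [-0.51  0.49  0.16  2.08 -0.13  0.57  0.41] w 0.0002945680923974576
need dp [-0.029 -0.003  0.   ] tw [ 0.0005 -0.0002 -0.0111]
```

View pics/scene6.png

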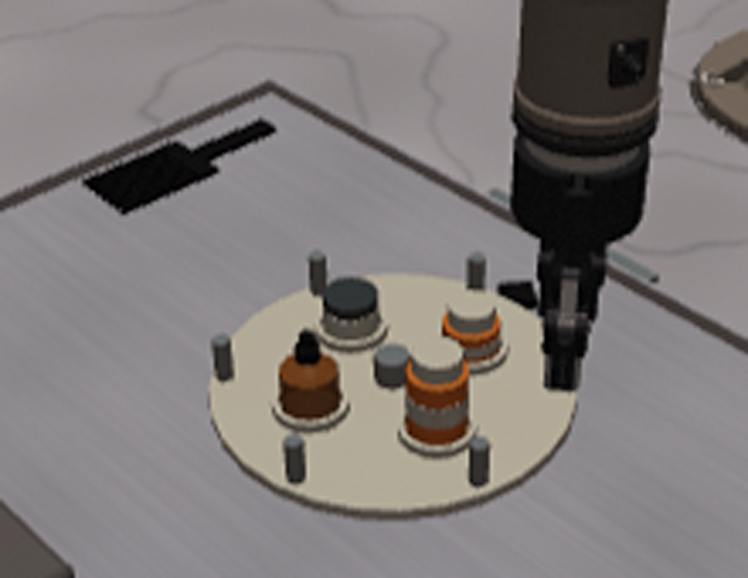

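View pics/top6.png

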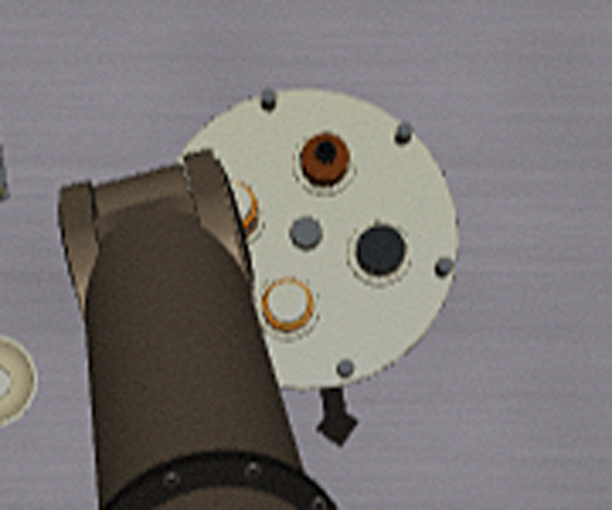

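The top crop shows the short vial's cap at (288,305), near the front, with the pointer head at about (337,420). Measure the vial's angle by its cap.

```bash
cat >> h.py <<'E'
def capang(f,u,v):
    import cv2
    c=f["color"].astype(int); P=cloud(f); z=P[...,2]
    m=(z>0.064)&(z<0.080)&(c.min(-1)>110)&(c.max(-1)-c.min(-1)<60)
    vv,uu=np.mgrid[:400,:640]; m&=np.hypot(uu-u,vv-v)<9
    ys,xs=np.nonzero(m); p=np.array([ray(f,xs.mean(),ys.mean(),0.070)])[0]
    rel=p[:2]-AX; print("cap",len(xs),p,"r %.4f ang %.1f"%(np.hypot(*rel),np.degrees(np.arctan2(rel[1],rel[0]))%360))
E
python3 - <<'E'
from h import *
capang(np.load("top0.npz"),307,198); capang(np.load("top6.npz"),324.7,219.7)
E
```

```text
cap 100 [0.56398237 0.10405538 0.07      ] r 0.0581 ang 87.1
cap 102 [0.50758611 0.06080218 0.07      ] r 0.0554 ang 164.5
```

>>> apply_moves(
  dp=[
    [-0.045,-0.015,0.004],
    [-0.045,-0.012,0.004],
    [-0.045,-0.01,0.004],
    [-0.04,-0.006,0.004],
    [-0.035,-0.004,0.003],
    [-0.025,-0.003,0.003],
    [-0.015,0,0.002],
    [0,0,0],
    [0,0,0],
  ],
  twist=[
    [0,0,-0.024],
    [0,0,-0.024],
    [0,0,-0.024],
    [0,0,-0.02],
    [0,0,-0.018],
    [0,0,-0.01],
    [0,0,-0.005],
    [0,0,0],
    [0,0,0],
  ],
  jaw=[255,255,255,255,255,255,255,255,255],
)

```text
clock: 8.65
tcp_pos: [0.4816, 0.1174, 0.2169]
orientation: [2.802, 1.395, 0.027]
contact_force: [0.1, 0.1, 0.7]
grip_width: -0.0002
```

```bash
python3 - <<'E'
from bench import r
from h import *
import cv2
where(r.get_obs())
for n in ["scene","top"]:
    f=r.grab_frame(n);np.savez(n+"7.npz",**f)
    c=f["color"][100:270,220:440,::-1] if n=="scene" else f["color"][130:280,240:420,::-1]
    cv2.imwrite(f"pics/{n}7.png",cv2.resize(c,None,fx=3.4,fy=3.4,interpolation=cv2.INTER_CUBIC))
E
```

```text
clk 8.65 tcp [0.4816 0.1174 0.2169] tip [0.4851 0.117  0.0439] tilt [ 0.02  -0.002 -1.   ] x az 52.9 r 0.1039 phi 136.9 F [0.08 0.11 0.7 ] q [-0.45  0.46  0.1   2.13 -0.07  0.53  0.62] w -0.0002129970255912144
```

View pics/scene7.png

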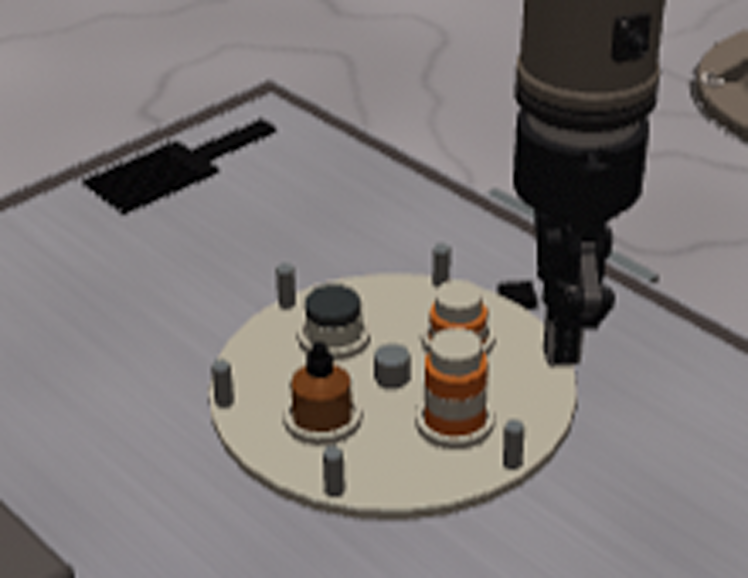

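View pics/top7.png

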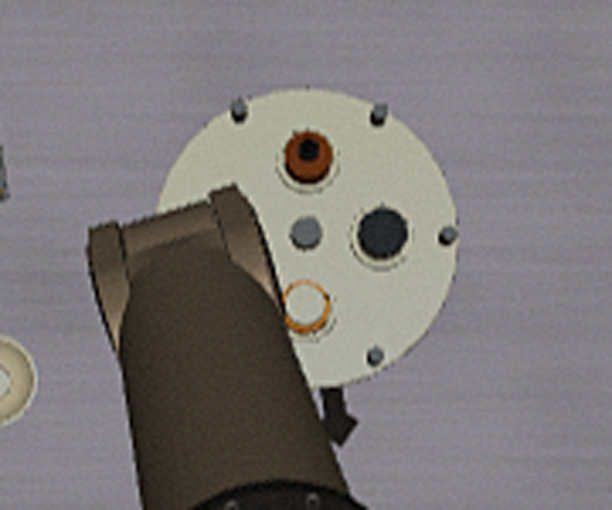

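```bash
python3 - <<'E'
from h import *
capang(np.load("top7.npz"),329.9,219.2)
# stud-pattern: visible stud tops (crop px) -> angle at z .062
f=np.load("top7.npz")
for (u,v) in [(239,104),(379,107),(447,232),(375,354)]:
    p=ray(f,240+u/3.4,130+v/3.4,0.062)[:2]-AX; print(np.hypot(*p),np.degrees(np.arctan2(p[1],p[0]))%360)
E
```

```text
cap 104 [0.50622466 0.04751228 0.07      ] r 0.0548 ang 178.4
0.11132831241399345 26.757991289310397
0.11235374333906285 329.6354580652034
0.10681658747062071 269.9757813653828
0.10538681678183355 209.22952658387132
```

The disc is at about 179°, and needs about 10° more. Give it a gentle final push.

>>> apply_moves(
  dp=[
    [-0.035,-0.01,0.002],
    [-0.035,-0.01,0.002],
    [-0.035,-0.008,0.002],
    [-0.03,-0.005,0.002],
    [-0.02,-0.003,0.002],
    [-0.01,0,0.001],
    [0,0,0],
    [0,0,0],
  ],
  twist=[
    [0,0,-0.005],
    [0,0,-0.005],
    [0,0,-0.005],
    [0,0,-0.005],
    [0,0,-0.005],
    [0,0,0],
    [0,0,0],
    [0,0,0],
  ],
  jaw=[255,255,255,255,255,255,255,255],
)

```text
clock: 9.55
tcp_pos: [0.466, 0.1028, 0.2155]
orientation: [2.761, 1.473, 0.031]
contact_force: [0.7, 0.5, 0.5]
grip_width: 0.0
```

```bash
python3 - <<'E'
from bench import r
from h import *
import cv2
where(r.get_obs())
for n in ["scene","top"]:
    f=r.grab_frame(n);np.savez(n+"8.npz",**f)
    c=f["color"][100:270,220:440,::-1] if n=="scene" else f["color"][130:280,240:420,::-1]
    cv2.imwrite(f"pics/{n}8.png",cv2.resize(c,None,fx=3.4,fy=3.4,interpolation=cv2.INTER_CUBIC))
E
```

```text
clk 9.55 tcp [0.466  0.1028 0.2155] tip [0.47   0.1025 0.0426] tilt [ 0.023 -0.002 -1.   ] x az 56.2 r 0.1071 phi 148.1 F [0.69 0.51 0.55] q [-0.42  0.44  0.08  2.18 -0.05  0.5   0.68] w 1.1313444783517802e-05
```

View pics/scene8.png

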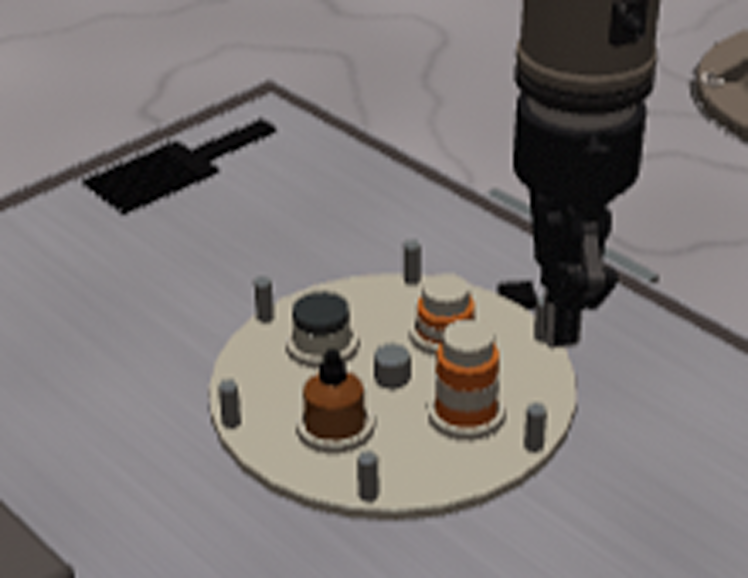

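View pics/top8.png

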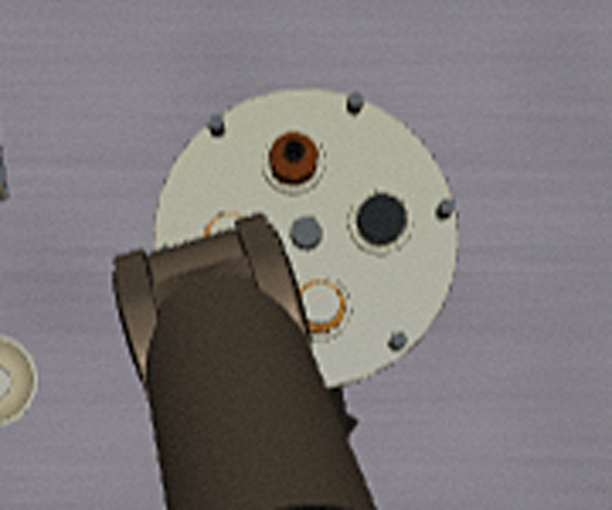

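Back the finger off the stud, then raise it and move left, clear of the view.

>>> apply_moves(
  dp=[
    [0.05,-0.02,0],
    [0.05,-0.02,0],
    [0,0,-0.2],
    [0,0,-0.3],
    [0,0,-0.35],
    [0,0,-0.35],
    [0,0,-0.35],
    [0,0,0],
  ],
  twist=[
    [0,0,0],
    [0,0,0],
    [0,0,0],
    [0,0,0],
    [0,0,0],
    [0,0,0],
    [0,0,0],
    [0,0,0],
  ],
  jaw=[255,255,255,255,255,255,255,255],
)

```text
clock: 10.45
tcp_pos: [0.464, 0.1211, 0.4069]
orientation: [2.759, 1.48, 0.018]
contact_force: [-0.0, -0.3, 0.3]
grip_width: -0.0002
```

>>> apply_moves(
  dp=[
    [0.25,-0.25,0],
    [0.25,-0.25,0],
    [0.25,-0.25,0],
    [0.25,-0.25,0],
    [0.25,-0.25,0],
    [0.25,-0.25,0],
    [0,0,0],
    [0,0,0],
  ],
  twist=[
    [0,0,0],
    [0,0,0],
    [0,0,0],
    [0,0,0],
    [0,0,0],
    [0,0,0],
    [0,0,0],
    [0,0,0],
  ],
  jaw=[255,255,255,255,255,255,255,255],
)

```text
clock: 11.25
tcp_pos: [0.4094, 0.3828, 0.4025]
orientation: [2.759, 1.48, 0.016]
contact_force: [0.0, 0.0, 0.1]
grip_width: 0.0001
```

```bash
python3 - <<'E'
from bench import r
from h import *
import cv2
where(r.get_obs())
f=r.grab_frame("top");np.savez("top9.npz",**f)
cv2.imwrite("pics/top9.png",f["color"][:,:,::-1])
c=f["color"][130:280,240:420,::-1]
cv2.imwrite("pics/top9c.png",cv2.resize(c,None,fx=4,fy=4,interpolation=cv2.INTER_CUBIC))
E
```

```text
clk 11.25 tcp [0.4094 0.3828 0.4025] tip [0.4118 0.382  0.2295] tilt [ 0.014 -0.004 -1.   ] x az 56.4 r 0.3677 phi 113.9 F [0.04 0.03 0.07] q [-0.83  0.29 -0.05  1.84  0.03  1.01  0.09] w 6.141546648590292e-05
```

View pics/top9.png

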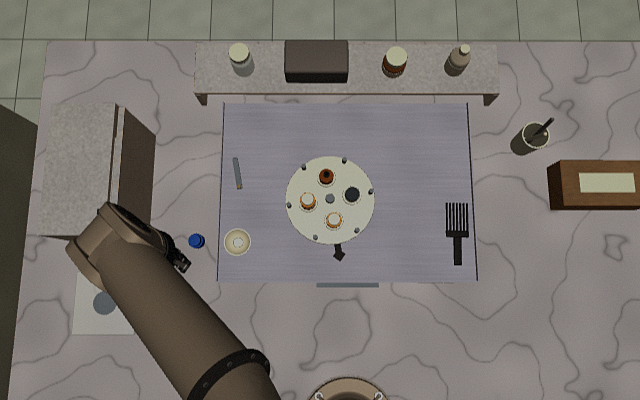

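View pics/top9c.png

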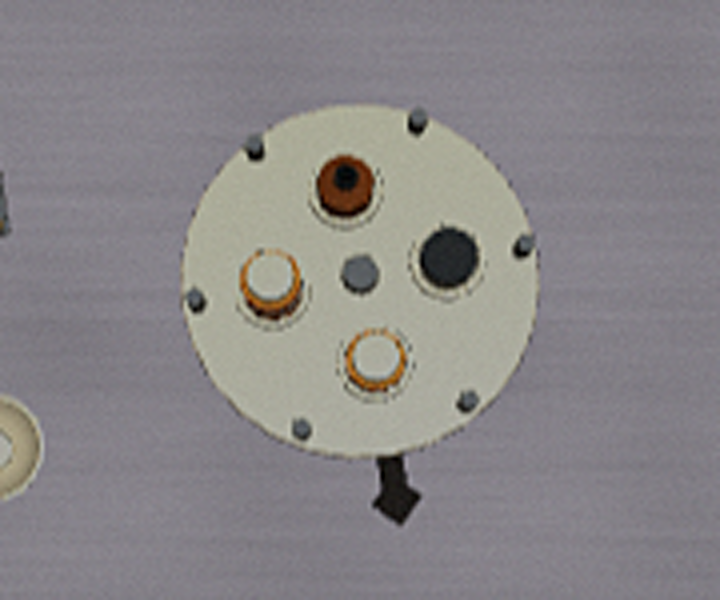

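The top crop shows the short vial at (376,360), the post at (360,274) and the pointer tip at (401,523), all in line. The bystanders look unmoved. Now a numeric check, with the axis taken from the opposite studs.

```bash
python3 - <<'E'
from h import *
from bench import r
f=np.load("top9.npz")
g=lambda u,v,z: ray(f,240+u/4,130+v/4,z)[:2]
S=[g(u,v,0.062) for u,v in [(255,143),(417,116),(524,240),(468,399),(302,427),(195,296)]]
A=np.mean(S,0);tip=g(401,523,0.014);V=g(376.5,358,0.070)
a=lambda p:np.degrees(np.arctan2(*(p-A)[::-1]))%360
print("axis",A,"pointer",a(tip),"vial",a(V),"studs",[round(a(s)%60,1) for s in S])
d=(tip-A)/np.linalg.norm(tip-A);w=V-A;print("lateral mm",1e3*(d[0]*w[1]-d[1]*w[0]),"along",w@d*1e3)
capang(f,334,219.5)
g2=r.grab_frame("top")
T0=np.load("top0.npz")["color"].astype(int)
d2=np.abs(f["color"].astype(int)-T0).max(-1)
for n,(x0,x1,y0,y1) in dict(file=(228,248,150,195),dish=(220,255,225,260),pick=(440,475,195,270)).items(): print(n,d2[y0:y1,x0:x1].max())
print("settle diff",np.abs(g2["color"].astype(int)-f["color"].astype(int))[150:250,280:380].max())
E
```

```text
axis [0.56376221 0.04525076] pointer 189.48293078074167 vial 189.58863272267942 studs [np.float64(39.3), np.float64(39.7), np.float64(40.1), np.float64(39.0), np.float64(39.8), np.float64(39.4)]
lateral mm 0.10951750392115822 along 59.363939050465035
cap 101 [0.50667624 0.0366436  0.07      ] r 0.0551 ang 189.8
file 17
dish 18
pick 18
settle diff 15
```

Aligned to well under 10 mm, everything at rest (the differences are at noise level). Handing in.

```bash
python3 -c "
from bench import r
print(r.hand_in())"
```

```text
the job is handed in; nothing more can be done
None
```

I turned the organizer about 100° counter-clockwise, and the short orange vial now stands in line with the black pointer. I pushed one rim stud with the closed fingers, then backed off, raised the hand and moved it clear to the left. The job was handed in after about 11 s of robot time.

**Alignment:** The last top view put the vial at 189.6° and the pointer at 189.5°. That is about 0.1 mm off the pointer's centre line, though the calibration is only good to about 2 mm. A second estimate, from the vial's cap alone, gave 189.8°. The six studs agreed with each other to about 1°.

**Containers and surroundings:** In the pictures all four containers stand in their sockets. The image regions around the hair pick, nail file and ring dish changed only at noise level since the start. Two final frames about 0.05 s apart showed no movement of the disc.

**Not as planned:** The finger drifted inward up to about 9 mm from its planned radius during the push. By my estimate it stayed some 16 mm or more from the containers. No check failed; hand-in reported no verdict.

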